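# Clamp the battery pack and hold the tester on the marked cell

### The job

Swing the hold-down bar of the battery pack's fixture over until it lies fully down in its forked catch. Then take the pen-shaped cell tester out of its slanted stand and hold its sprung tip on the middle of the bare cell end with the white painted ring, the tester upright and pressing only lightly, so that the tip gives but is not pushed in to its stop. Finish while still holding it there, and leave everything else on the bench where it is.

Things in the scene. Friction and masses are not known exactly. Their poses are not given: they have to be found in the camera images.
- fixture: aluminium fixture fixed to the bench, base 150 x 170 x 12 mm, holding a battery pack of 3 x 6 upright cells (65 x 126 mm, long side along y; posts between cells to z = 81 mm). Origin: centre of the underside; z up; x points from the forked catch (x = -56 mm, 117 mm high) to the bar's hinge tower (x = 60 mm, 118 mm high). Nickel strips cover the +y half, under the bar; the 9 cells at -y are bare.
- bar (a joint): hinge angle of the fixture's steel hold-down bar (rad): 0 = down over the pack, in its forked catch, where it stops; grows as the bar swings up and back, pi/2 = upright; end stop 1.95. The hinge is stiff by friction: the bar stays wherever it is left; 2 to 3 N at its grip moves it.
- bar_hinge (a point): point on the bar's hinge axis, on the bar's centre line, 108 mm above the bench; axes are the fixture's, the hinge axis is its y. At angle a the bar runs from here along (-cos a, 0, sin a) of these axes.
- bar_grip (a point): middle of the bar's grip: black round handle, 14 mm in diameter, 46 mm long, parallel to the hinge axis, standing out sideways (+y of the fixture) from the bar's free end; 145 mm from the hinge axis and 34 mm to +y of the bar's centre line. The bar is 14 mm wide, 10 mm thick. With the bar down the grip's axis is 108 mm above the bench.
- cell_mark: the cell end to be tested, the only one with a broad white painted ring (21 mm outside, 12 mm inside, steel in the middle); one of the 9 bare cells (20.2 mm apart). Origin: centre of its flat top face (18 mm in diameter), 78 mm above the bench; z up. The posts between cells stand 3 mm higher, 14 mm from this centre.
- stand: the tester's stand, fixed to the bench: black base 120 x 80 x 12 mm with a slanted square sleeve, 31 mm wide outside, 45 mm long, leaning 20 degrees from vertical towards the stand's -x; centre of the sleeve's upper rim at x = 12, y = 0, z = 96 mm. Origin: centre of the underside; z up.
- tester_grip (a point): middle of the tester's round grip (24 mm in diameter, free from 41 mm below this point to 35 mm above it, the blunt end). Cordless pen-shaped grey cell tester, 158 mm long, about 95 g. z runs along it from tip to blunt end, 20 degrees off vertical as it stands. It pulls out of the sleeve freely along z; the tip is clear after 78 mm.
- tester_tip (a point): centre of the flat end face of the tester's sprung brass tip, 12 mm in diameter, on the tester's axis, 123 mm below the middle of the grip when not pressed in.
- tip (a joint): how far the sprung tip is pressed into the tester (m), 0 to 0.010: it starts to give at 1.0 N and takes 0.35 N more for each mm, 4.5 N at its stop.
- tester: the tester as a whole; origin on its axis, 45 mm below the middle of the grip, at the underside of its guard flange (34 mm in diameter, 4 mm thick), which rests on the sleeve's rim; z along it towards the blunt end. Below the flange a shaft 22 mm in diameter and 45 mm long, a 16 mm nose 14 mm long, then the tip.
- pliers: bystander: combination pliers with red handles, 140 mm long, lying on the bench; origin near the pivot
- marker: bystander: white marker pen with red cap, 130 mm long, 15 mm thick, lying on the bench; origin under its middle
- knife: bystander: red snap-off knife, 130 mm long, lying on the bench; origin under its middle
- cell_spare_a: bystander: loose cell, 18 mm in diameter, 65 mm high, standing; origin under its middle
- cell_spare_b: bystander: another such loose cell, standing; origin under its middle
- tape_roll: bystander: roll of amber tape, 84 mm in diameter, 20 mm high, lying flat; origin under its middle
- solvent: bystander: white solvent bottle, 58 mm in diameter, 135 mm high, standing; origin under its middle
Things that resemble listed ones, but are neither listed nor needed, are in the scene too. Leave any blue look-alike of the fixture alone.

How it is judged:
On the way, in this order (a step that is already met when the one before it is completed fails the run):
1. the hold-down bar lies down in its catch (value of joint bar below 0.05 rad), for 0.2 s.
2. the tester has been drawn out of its stand, the bar still down (value of joint bar below 0.05 rad and height (world z) of tester_tip above 0.085 m and contact force between tester and stand below 0.05 N and contact force between the fingers and tester above 1 N), for 0.2 s.
At the end, for the whole second after the job is handed in: Bar down in its catch (within 0.05 rad); the fingers hold the tester still and upright within 0.12 rad, its tip within 4 mm of the middle of the marked cell, pressing on it with 1.5 to 6 N and pushed in by less than 9.5 mm; the tester touches nothing else of the pack or fixture (value of joint bar below 0.05 rad and horizontal distance between tester_tip and cell_mark below 0.004 m and angle between tester_grip's own z axis and vertical below 0.12 rad and contact force between tester and cell_mark between 1.5 and 6 N and value of joint tip below 0.0095 m and contact force between the fingers and tester above 1 N and contact force between tester and fixture below 0.3 N and linear speed of tester below 0.02 m/s); the arm keeps its last pose, push and grip.
It fails at once if the tester is jabbed on the marked cell with more than 15 N or on the pack or fixture with more than 15 N (contact force between tester and cell_mark above 15 N or contact force between tester and fixture above 15 N).
It fails at once if a bystander is moved by more than 30 mm (distance of any of pliers, marker, knife, cell_spare_a, cell_spare_b, tape_roll, solvent from where it was at the start of the episode above 0.03 m).
It also fails if it takes over 64 s, if anything falls off the work surface, if the arm or the gripper's body presses on something with over 40 N, if the wrist force passes 120 N, or if a joint passes its speed limit or range.

### The arm

A 6-joint arm with a two-finger parallel gripper is mounted at the origin on the work surface. World frame = base frame: x ahead of the robot, y to its left, z up, the work surface at z = 0. Lengths are in m, angles in rad, forces in N, time in s.
With the tool pointing down it reaches from about 0.275 to 1 m from the base axis. Payload 8.4 kg.
Tool frame: the origin (TCP) lies at the very end of the fingers, on their centre line; the grasp point (between the pads) lies 19 mm behind it; z points along the fingers, y is the line along which they close (so a half turn about z gives the same grasp; the last joint's range is limited). The gripper opens to 85 mm and grips with 20 to 120 N. Pads are 22 mm wide; open, the fingers measure 114 mm over their backs; the gripper's body (76 mm by 85 mm) begins 54 mm behind the grasp point. The pads swing forward as they close: fully open they stand 13 mm farther back than shut.
Start: joints at [-1.294, 0.353, 1.633, -0, 1.155, -0.002], TCP at [0.172, -0.601, 0.231] pointing down, gripper open.
Joint ranges: [-2.63, 2.63], [-0.92, 2.1], [0.06, 2.66], [-1.3, 4.44], [0, 2.69], [-3.02, 3.02]. Speed limits (rad/s): [2.22, 2.22, 2.79, 3.14, 3.14, 3.14].

### API

Orientations are given as a unit quaternion [x, y, z, w].
In Python, from bench import * gives the robot as it stands. The module is installed in compiled form; this text tells all that it offers.
- The arm moves only by the tool jog_arm, never from a script. Its argument "targets" is a list of rows, each a list of 2 entries, a list of its own where there are three numbers: the shift along the tool's x, y, z in m, then the turn, a rotation vector about the tool's x, y, z in degrees. In form: [[[dx, dy, dz], [ax, ay, az]], ...]. A call has 1 to 12 rows; each row shifts and turns the commanded pose from where the row before left it, along the tool's axes as they then stand; what a row does not reach is not made up. A row lasts 1/8 s, in which the tool goes at most 62.5 mm and 10.7 degrees, less where a joint would pass 70% of its speed; a pose out of reach is approached as far as the arm can. A call is refused whole if a number of a shift passes 0.0625 or a number of a turn 10.7, either way. A call with a gripper value outside its range is refused whole. "hand" is the finger opening in m, from 0 to 0.0854, set as the call begins (left out, the last holds). The fingers move at their own pace and stop on an object; "newtons" is the grip in N (left out, the last holds). Time passes only in rows, so rows that do not move let the fingers close. It gives the time, the measured TCP pose, the force, the opening and the grip force at its end, in the units of the state.
- observe(): the state, without advancing time (a new reading comes with each control period).
- capture(name): name is "scene" or "top" or "wrist"; returns the picture (420x560x3 uint8, red, green, blue); there is no depth.
- calibration(name): a dict with "K" (3x3 intrinsics, pixels), "distortion" ([k1, k2, p1, p2, k3] as OpenCV has them; the pictures are not rectified), "pose" (4x4, takes a point from camera to world coordinates). Camera axes: x right, y up, looking along -z (the intrinsics and any distortion apply to the point x, -y, -z); pixel columns grow to the right and rows downward; lengths in m; the calibration is good to about 2 mm. A picture is of the moment at which its call begins: read the wrist's pose just before it. calibration takes no time and is no camera call; for the wrist camera it gives the pose at the moment of the call.
- close_job(): hands the job in; it is judged then, once.
The state is a dict: "t": time; "joints": joint angles; "joint_vel": joint speeds; "effort": joint torques, N m; "eef_pos": TCP position; "ee_rot": TCP orientation; "contact_force": force on the tool from outside, world axes, zero at the start; "wrist_torque": the same for the moment, N m; "grip_width": finger opening in m; "grip_force": force on a finger pad.
Only numpy, scipy, OpenCV 4.12 (cv2) and the standard library are available. Lean on these libraries where they do the work, as an engineer would, in place of code of your own. Each camera call takes 0.05 s, during which the arm holds its last target. There are 200 camera calls.

## Working session

There is one attempt and no reset: what is moved stays moved. The work goes in short steps, Python scripts to look and compute and a tool call to move; the robot and the scene stay as the last step left them, time stands still between calls to the robot, and variables do not carry over. Pictures are saved under pics/ and viewed, at most 10 in all, crops included, and the job is handed in when it is done.

Besides the shell and the picture viewer there is one more tool, called by a JSON object that holds its "api" and its "payload", one argument or row to a line. jog_arm: Moves the arm, as the interface text tells. Its arguments: {"type":"object","properties":{"targets":{"type":"array"},"hand":{"type":"number"},"newtons":{"type":"number"}},"required":["targets"]}

```bash
mkdir -p pics
python3 - <<'E'
from bench import *
import cv2
for n in("scene","top"):
    cv2.imwrite(f"pics/{n}.png",cv2.resize(capture(n)[:,:,::-1],(800,600),interpolation=cv2.INTER_CUBIC))
    c=calibration(n);print(n,c["K"].round(1).tolist(),c["distortion"],c["pose"].round(3).tolist())
s=observe();print(s)
print(calibration("wrist"))
E
```

```text
scene [[421.2, 0.0, 283.3], [0.0, 421.2, 211.2], [0.0, 0.0, 1.0]] [0.00508161 0.         0.         0.         0.        ] [[0.848, -0.437, 0.301, 0.855], [0.53, 0.681, -0.505, -0.507], [0.016, 0.588, 0.809, 0.974], [0.0, 0.0, 0.0, 1.0]]
top [[459.4, 0.0, 282.9], [0.0, 459.4, 205.2], [0.0, 0.0, 1.0]] [-0.09263104  0.          0.          0.          0.        ] [[-0.005, 0.977, -0.215, 0.285], [-1.0, -0.005, -0.002, 0.023], [-0.003, 0.215, 0.977, 1.147], [0.0, 0.0, 0.0, 1.0]]
{'t': 0.1, 'joints': array([-1.29442134e+00,  3.53557689e-01,  1.63405842e+00, -1.87545831e-05,
        1.15520901e+00, -2.34149568e-03]), 'joint_vel': array([ 2.02742066e-03, -2.34891067e-03, -1.70767527e-03, -8.82890087e-05,
       -1.04621637e-03, -1.13919802e-03]), 'effort': array([-6.62318439e-05, -6.06351900e+01, -3.42819250e+01,  8.91076354e-06,
        3.86865082e-03, -1.14495830e-05]), 'eef_pos': array([ 0.17186378, -0.60046026,  0.23065057]), 'ee_rot': array([ 9.90304631e-01,  1.38911332e-01, -9.26664825e-05, -6.09284737e-04]), 'contact_force': array([-0.79842392, -0.3318519 ,  0.50084786]), 'wrist_torque': array([ 0.02588148, -0.03874202, -0.03849189]), 'grip_force': 0.0, 'grip_width': 0.08537289016012914}
{'K': array([[357.16515638,   0.        , 281.27255196],
       [  0.        , 357.16515638, 207.38131321],
       [  0.        ,   0.        ,   1.        ]]), 'distortion': array([-0.09666326,  0.        ,  0.        ,  0.        ,  0.        ]), 'pose': array([[ 0.27503058,  0.91146384,  0.30592784,  0.25033329],
       [-0.96143161,  0.26163703,  0.08482524, -0.5758716 ],
       [-0.00272691, -0.31745823,  0.94826834,  0.37268134],
       [ 0.        ,  0.        ,  0.        ,  1.        ]])}
```

View pics/scene.png

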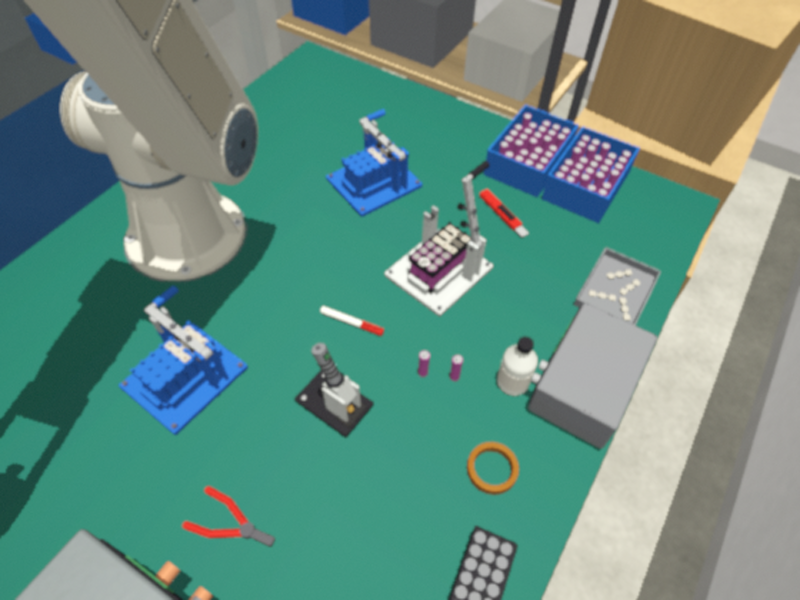

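View pics/top.png

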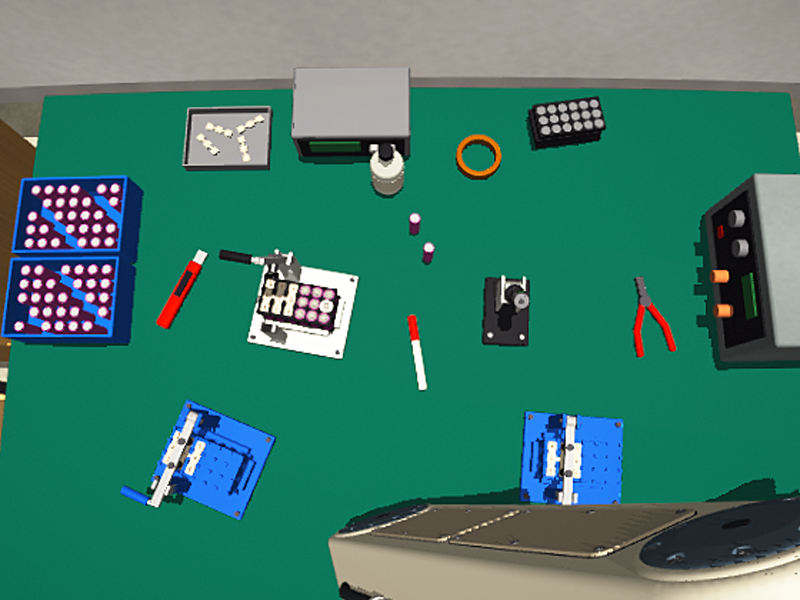

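Top view (800x600): the fixture's white base is centred at about (303,311), with the bar upright and its black grip at (238,257). The marked cell is at about (327,306). The stand is at (506,311), with the tester's blunt end at (520,300). Look-alikes are the two blue fixtures at (215,460) and (572,458), plus the cell trays at (70,260) and (568,120). I choose the metal fixture and check it in a crop.

Run:
```python
from bench import *
import cv2,numpy as np
a=capture("top")[:,:,::-1];b=capture("scene")[:,:,::-1]
def c(i,u,v,w,h,W,H):return cv2.resize(i[v:v+h,u:u+w],(W,H),interpolation=cv2.INTER_CUBIC)
im=np.zeros((600,800,3),np.uint8)
im[:300,:400]=c(a,150,165,100,75,400,300)    # x4 top fixture
im[:300,400:]=c(a,310,180,100,75,400,300)    # x4 top stand
im[300:,:400]=c(b,260,120,100,75,400,300)    # x4 scene fixture
im[300:,400:]=c(b,190,235,100,75,400,300)    # x4 scene stand
cv2.imwrite("pics/crop.png",im)
```

```text
(no output)
```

View pics/crop.png

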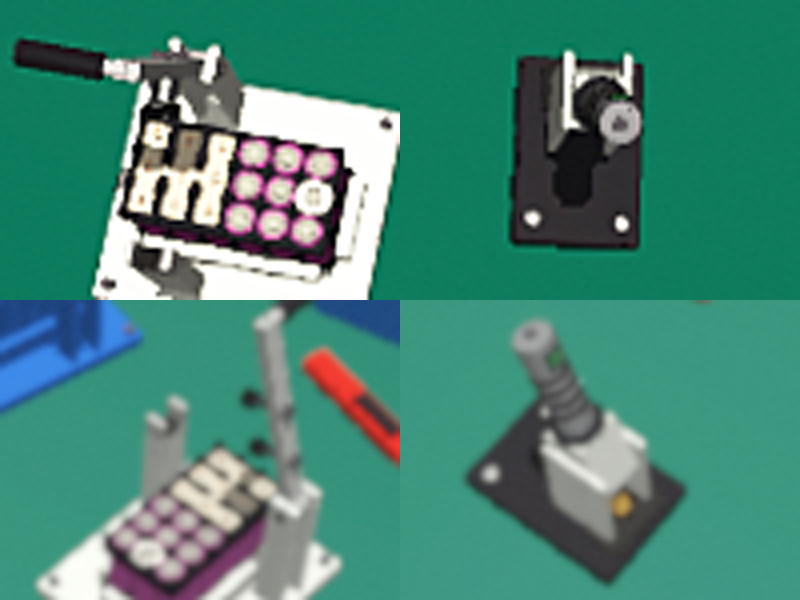

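The crop confirms it. The aluminium fixture has the white-ringed cell at crop (313,196), and the bar stands about upright with its grip from (20,52) to (103,67). The tester leans towards the robot, its blunt end at (621,123).

```bash
cat > h.py <<'E'
from bench import *
import cv2,numpy as np
from scipy.spatial.transform import Rotation as R
from scipy.optimize import least_squares
def ray(c,uv):
    n=cv2.undistortPoints(np.array([[uv]],float),c["K"],c["distortion"])[0,0]
    return c["pose"][:3,3],c["pose"][:3,:3]@[n[0],-n[1],-1]
def at(c,uv,z):
    o,d=ray(c,uv);return o+d*(z-o[2])/d[2]
def proj(c,p):
    q=(np.asarray(p)-c["pose"][:3,3])@c["pose"][:3,:3]
    return cv2.projectPoints(np.array([[q[0],-q[1],-q[2]]]),np.zeros(3),np.zeros(3),c["K"],c["distortion"])[0].ravel()
def st():
    s=observe();print("t",s["t"],s["eef_pos"].round(4),s["ee_rot"].round(4),s["contact_force"].round(2),s["grip_width"],s["grip_force"])
E
python3 - <<'E'
from h import *
T=calibration("top");S=calibration("scene")
f=lambda u0,v0:(lambda x,y:((x+.5)/4-.5+u0,(y+.5)/4-.5+v0))
tf=f(150,165);ts=f(310,180);sf=f(260,120-75);ss=f(190-100,235-75)
sf=f(260,120);ss=f(190,235)
print("mark",at(T,tf(313,196),.078),at(S,sf(150,252),.078))
obs=[]
for r,(x,row) in enumerate(zip((20.2,0,-20.2),([(254,153),(287,158),(320,163)],[(247,186),(280,190),(313,196)],[(240,218),(274,223),(306,230)]))):
    for y,p in zip((-10.1,-30.3,-50.5),row): obs.append((x,y,*at(T,tf(*p),.078)[:2]))
obs=np.array(obs)
def res(q):
    c,s=np.cos(q[2]),np.sin(q[2]);x,y=obs[:,0]/1e3,obs[:,1]/1e3
    return np.r_[q[0]+c*x-s*y-obs[:,2],q[1]+s*x+c*y-obs[:,3]]
r=least_squares(res,[.3,.2,0]);q=r.x;print("fix",q,np.degrees(q[2]),abs(r.fun).max())
print("holes mid",(at(T,tf(386,122),.012)+at(T,tf(107,284),.012))/2)
c,s=np.cos(q[2]),np.sin(q[2])
F=lambda x,y,z:np.array([q[0]+c*x-s*y,q[1]+s*x+c*y,z])
print("hinge",F(.06,0,.108),"grip down",F(-.085,.034,.108))
# bar angle
def rb(a):
    a=a[0];b=lambda L,y:F(.06-L*np.cos(a),y,.108+L*np.sin(a))
    return np.r_[proj(T,b(.145,.057))-tf(18,52),proj(T,b(.145,.011))-tf(103,67),proj(S,b(.145,0))-sf(272,322)]
r=least_squares(rb,[1.5]);a=r.x[0];print("bar",a,r.fun.round(1),"grip",F(.06-.145*np.cos(a),.034,.108+.145*np.sin(a)))
print("blunt",at(T,ts(221,123),.171),at(S,ss(532-400,334-300),.171))
k=[at(T,ts(*p),.012) for p in((112,244),(238,247),(243,62),(118,58))];print("stand",np.mean(k,0));print(np.array(k).round(4))
E
```

```text
mark [0.50106166 0.15572854 0.078     ] [0.5026124  0.15648029 0.078     ]
fix [ 0.50959379  0.20529116 -0.17285321] -9.90375913836683 0.0005207969167395632
holes mid [0.51042028 0.20550057 0.012     ]
hinge [0.56869967 0.19497154 0.108     ] grip down [0.43170824 0.25340396 0.108     ]
bar 1.4315303501974392 [ 16.1  -8.1  16.6  -8.3  -2.5 -66.2] grip [0.55471906 0.23192682 0.25159613]
blunt [ 0.48785883 -0.15371527  0.171     ] [ 0.48967553 -0.15258956  0.171     ]
stand [ 0.50248221 -0.15435859  0.012     ]
[[ 0.4442 -0.111   0.012 ]
 [ 0.4418 -0.1898  0.012 ]
 [ 0.5605 -0.1983  0.012 ]
 [ 0.5635 -0.1184  0.012 ]]
```

Run:
```python
from h import *
T=calibration("top");S=calibration("scene")
f=lambda u0,v0:(lambda x,y:((x+.5)/4-.5+u0,(y+.5)/4-.5+v0))
tf=f(150,165);sf=f(260,120)
q=[.5097,.2054,-.1729];c,s=np.cos(q[2]),np.sin(q[2])
F=lambda x,y,z:np.array([q[0]+c*x-s*y,q[1]+s*x+c*y,z])
def rb(a):
    a=a[0];b=lambda L,y:F(.06-L*np.cos(a),y,.108+L*np.sin(a))
    return np.r_[proj(T,b(.145,.057))-tf(18,52),proj(T,b(.145,.011))-tf(103,67),proj(S,b(.15,0))-sf(272,20)]
r=least_squares(rb,[1.5]);a=r.x[0];print("bar",a,r.fun.round(1),"grip",F(.06-.145*np.cos(a),.034,.108+.145*np.sin(a)))
# tool orientation: z down, y along fixture x (yaw q2) 
Rt=R.from_quat(observe()["ee_rot"]).as_matrix();print(Rt.round(3))
```

```text
bar 1.3110585989728747 [14.6  0.2 15.2  0.1 -8.2  5.3] grip [0.53797007 0.23497742 0.24813632]
[[ 0.961  0.275 -0.   ]
 [ 0.275 -0.961  0.001]
 [ 0.    -0.001 -1.   ]]
```

Run:
```python
from h import *
T=calibration("top");S=calibration("scene")
f=lambda u0,v0:(lambda x,y:((x+.5)/4-.5+u0,(y+.5)/4-.5+v0))
tf=f(150,165);sf=f(260,120)
q=[.5097,.2054,-.1729];c,s=np.cos(q[2]),np.sin(q[2])
F=lambda x,y,z:np.array([q[0]+c*x-s*y,q[1]+s*x+c*y,z])
def rb(a):
    a,h=a;b=lambda L,y:F(.06-L*np.cos(a),h+y,.108+L*np.sin(a))
    return np.r_[proj(T,b(.145,.057))-tf(18,52),proj(T,b(.145,.011))-tf(103,67),proj(S,b(.15,0))-sf(272,20)]
r=least_squares(rb,[1.5,.03]);a,h=r.x;print("bar",a,h,r.fun.round(1))
for L,A in((.145,a),(.145,0)):print(F(.06-L*np.cos(A),h+.034,.108+L*np.sin(A)))
print("hinge",F(.06,h,.108))
```

```text
bar 1.2879341582684731 0.03098107554314171 [-0.2 -0.5  0.2 -0.7 -1.5 -1.4]
[0.54011789 0.26605231 0.24723778]
[0.43714668 0.28403559 0.108     ]
hinge [0.57413538 0.22559676 0.108     ]
```

{"api": "jog_arm", "payload": {
  "targets": [
    [[0.01,-0.02,-0.05],[0,0,0]],
    [[0.03,-0.04,-0.05],[0,0,0]],
    [[0.037,-0.045,-0.03],[0,0,0]],
    [[0.037,-0.045,0],[0,0,0]],
    [[0.037,-0.045,0],[0,0,0]],
    [[0.037,-0.045,0],[0,0,0]],
    [[0.037,-0.045,0],[0,0,0]],
    [[0.037,-0.045,0],[0,0,0]],
    [[0.037,-0.045,0],[0,0,0]],
    [[0.037,-0.045,0],[0,0,0]],
    [[0.037,-0.045,0],[0,0,0]],
    [[0.037,-0.045,0],[0,0,0]]
  ]
}}

```text
t: 1.7
eef_pos: [0.423, -0.0037, 0.3543]
ee_rot: [0.99, 0.139, 0.0, 0.0]
contact_force: [0.3, -0.5, -0.8]
grip_width: 0.0856
grip_force: 0.0
```

{"api": "jog_arm", "payload": {
  "targets": [
    [[0.037,-0.045,0],[0,0,0]],
    [[0.037,-0.045,0],[0,0,0]],
    [[0.037,-0.045,0],[0,0,0]],
    [[0.037,-0.045,0],[0,0,0]],
    [[0,0,0],[0,0,-10.7]],
    [[0,0,0],[0,0,-10.7]],
    [[0,0,0],[0,0,-10.7]],
    [[0,0,0],[0,0,-10.7]],
    [[0,0,0],[0,0,-10.7]],
    [[0,0,0],[0,0,-10.7]]
  ]
}}

```text
t: 2.95
eef_pos: [0.5153, 0.2081, 0.3539]
ee_rot: [0.763, 0.646, -0.0, -0.0]
contact_force: [-0.1, -0.5, -0.4]
grip_width: 0.0854
grip_force: 0.0
```

```bash
cat >> h.py <<'E'
def go(p,z=(0,0,-1),y=None):
    "shift (mm) and turn (deg) in present tool axes to TCP p with tool z axis and y axis given"
    s=observe();M=R.from_quat(s["ee_rot"])
    z=np.array(z,float);z/=np.linalg.norm(z);y=np.array(y,float);y-=z*(y@z);y/=np.linalg.norm(y)
    N=R.from_matrix(np.c_[np.cross(y,z),y,z])
    print("shift mm",(M.inv().apply(np.array(p)-s["eef_pos"])*1e3).round(1),"turn",(M.inv()*N).as_rotvec(degrees=True).round(2))
    print("shift in final axes",(N.inv().apply(np.array(p)-s["eef_pos"])*1e3).round(1))
E
python3 - <<'E'
from h import *
st();C=calibration("wrist");print(C["pose"].round(3).tolist())
cv2.imwrite("pics/w1.png",cv2.resize(capture("wrist")[:,:,::-1],(800,600),interpolation=cv2.INTER_CUBIC))
go([.540,.266,.30],y=[.985,-.172,0])
for p in([.540,.266,.247],[.437,.284,.108],[.574,.2256,.108],[.5018,.156,.078]):print(proj(C,p)/.7)
E
```

```text
t 2.95 [0.5153 0.2081 0.3539] [ 7.631e-01  6.463e-01 -2.000e-04 -1.000e-04] [-0.06 -0.47 -0.39] 0.08540354054839447 0.0
[[0.986, 0.156, 0.053, 0.529], [-0.165, 0.936, 0.312, 0.291], [-0.001, -0.316, 0.949, 0.496], [0.0, 0.0, 0.0, 1.0]]
shift mm [61.  15.4 53.9] turn [-0.02  0.01  0.96]
shift in final axes [61.3 14.4 53.9]
[434.16252397 177.04254319]
[282.45021048 159.35494481]
[475.32088301 206.00438464]
[397.38420751 294.2630038 ]
```

View pics/w1.png

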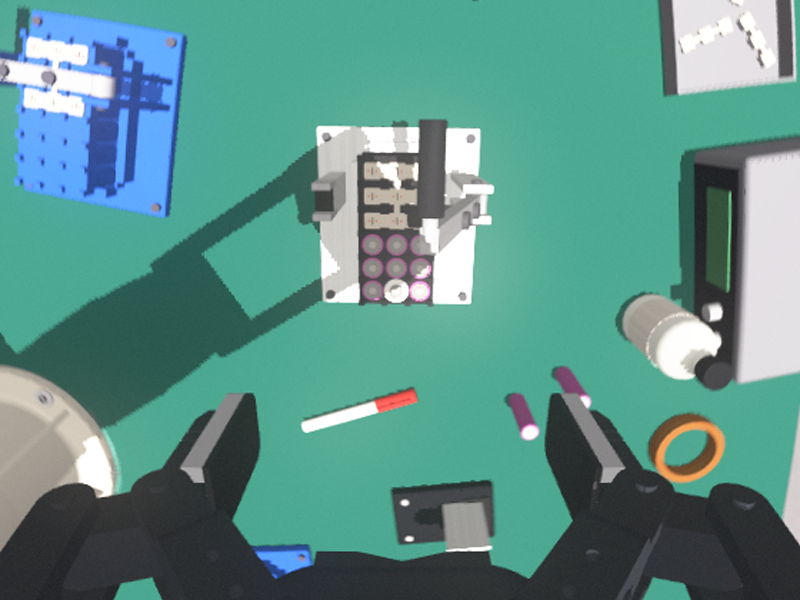

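{"api": "jog_arm", "payload": {
  "targets": [
    [[0.03,0.007,0],[0,0,1]],
    [[0.033,0.007,0],[0,0,0]],
    [[0,0,0.04],[0,0,0]],
    [[0,0,0.04],[0,0,0]],
    [[0,0,0.03],[0,0,0]],
    [[0,0,0.016],[0,0,0]],
    [[0,0,0],[0,0,0]]
  ],
  "hand": 0.06,
  "newtons": 25
}}

```text
t: 3.88
eef_pos: [0.5401, 0.2674, 0.2274]
ee_rot: [0.771, 0.637, -0.001, -0.0]
contact_force: [0.5, -0.4, 0.2]
grip_width: 0.0604
grip_force: 0.0
```

{"api": "jog_arm", "payload": {
  "targets": [
    [[0,0,0],[0,0,0]],
    [[0,0,0],[0,0,0]],
    [[0,0,0],[0,0,0]],
    [[0,0,0],[0,0,0]],
    [[0,0,0],[0,0,0]]
  ],
  "hand": 0.0
}}

```text
t: 4.5
eef_pos: [0.5409, 0.2679, 0.2292]
ee_rot: [0.771, 0.637, 0.001, 0.0]
contact_force: [-1.7, -0.1, 6.1]
grip_width: 0.0135
grip_force: 24.4
```

{"api": "jog_arm", "payload": {
  "targets": [
    [[0,-0.0175,0.0064],[0,0,0]],
    [[0,-0.0167,0.0086],[0,0,0]],
    [[0,-0.0154,0.0106],[0,0,0]],
    [[0,-0.0139,0.0125],[0,0,0]],
    [[0,-0.0122,0.0142],[0,0,0]],
    [[0,-0.0103,0.0157],[0,0,0]],
    [[0,0,0],[0,0,0]]
  ]
}}

```text
t: 5.38
eef_pos: [0.4548, 0.2839, 0.1581]
ee_rot: [0.771, 0.637, -0.001, -0.0]
contact_force: [2.9, 2.1, -3.9]
grip_width: 0.0125
grip_force: 24.6
```

{"api": "jog_arm", "payload": {
  "targets": [
    [[0,-0.0081,0.0168],[0,0,0]],
    [[0,-0.0059,0.0177],[0,0,0]],
    [[0,-0.0036,0.0183],[0,0,0]],
    [[0,-0.0012,0.0187],[0,0,0]],
    [[0,0,0],[0,0,0]]
  ]
}}

```text
t: 6.0
eef_pos: [0.4388, 0.2879, 0.0881]
ee_rot: [0.771, 0.637, 0.001, 0.0]
contact_force: [8.5, 0.9, -1.8]
grip_width: 0.0127
grip_force: 27.3
```

{"api": "jog_arm", "payload": {
  "targets": [
    [[0,0,0.003],[0,0,0]],
    [[0,0,0],[0,0,0]],
    [[0,0,0],[0,0,0]]
  ]
}}

```text
t: 6.38
eef_pos: [0.4389, 0.2881, 0.087]
ee_rot: [0.771, 0.637, 0.002, 0.0]
contact_force: [1.6, -3.4, 19.7]
grip_width: 0.0128
grip_force: 29.3
```

{"api": "jog_arm", "payload": {
  "targets": [
    [[0,0,0],[0,0,0]],
    [[0,0,0],[0,0,0]],
    [[0,0,0],[0,0,0]],
    [[0,0,-0.02],[0,0,0]],
    [[0,0,-0.05],[0,0,0]],
    [[0,0,-0.05],[0,0,0]],
    [[0,0,-0.05],[0,0,0]],
    [[0,0,-0.05],[0,0,0]],
    [[0,0,-0.05],[0,0,0]]
  ],
  "hand": 0.045
}}

```text
t: 7.5
eef_pos: [0.4371, 0.2871, 0.3569]
ee_rot: [0.771, 0.637, -0.0, -0.0]
contact_force: [1.1, 0.4, -0.4]
grip_width: 0.0449
grip_force: 0.0
```

Run:
```python
from h import *
st()
a=capture("top")[:,:,::-1];b=capture("scene")[:,:,::-1]
f=lambda i,u,v:cv2.resize(i[v:v+75,u:u+70],(400,428),interpolation=cv2.INTER_CUBIC)
cv2.imwrite("pics/bar.png",np.hstack([f(a,165,165),f(b,270,140)]))
# tester: stand yaw -3.7deg, lean 20deg to stand -x
ya=np.radians(-3.7);X=np.array([np.cos(ya),np.sin(ya),0]);Y=np.array([-X[1],X[0],0])
o=np.array([.5028,-.1544,0]);ax=np.array([0,0,1])*np.cos(np.radians(20))-X*np.sin(np.radians(20))
rim=o+.012*X+[0,0,.096];g=rim+.045*ax
print("grip",g,"axis",ax,"blunt",rim+.08*ax)
tcp=g-.019*ax
for d in(.12,0):
    print(d,tcp+d*ax);go(tcp+d*ax,-ax,Y);go(tcp+d*ax,-ax,-Y)
```

```text
t 7.5 [0.4371 0.2871 0.3569] [ 7.706e-01  6.373e-01 -3.000e-04 -1.000e-04] [ 1.13  0.36 -0.44] 0.04493990580205026 0.0
grip [ 0.49941616 -0.15418118  0.13828617] axis [-0.34130724  0.02207135  0.93969262] blunt [ 0.48747041 -0.15340868  0.17117541]
0.12 [ 0.46494413 -0.15195197  0.23319512]
shift mm [-428.7  107.1  125.9] turn [-16.39 -14.91 -96.12]
shift in final axes [  -7.  -438.   138.5]
shift mm [-428.7  107.1  125.9] turn [-14.42  15.85  81.95]
shift in final axes [  7.  438.  138.5]
0 [ 0.505901   -0.15460053  0.12043201]
shift mm [-424.2  147.2  238.9] turn [-16.39 -14.91 -96.12]
shift in final axes [  -7.  -438.   258.5]
shift mm [-424.2  147.2  238.9] turn [-14.42  15.85  81.95]
shift in final axes [  7.  438.  258.5]
```

View pics/bar.png

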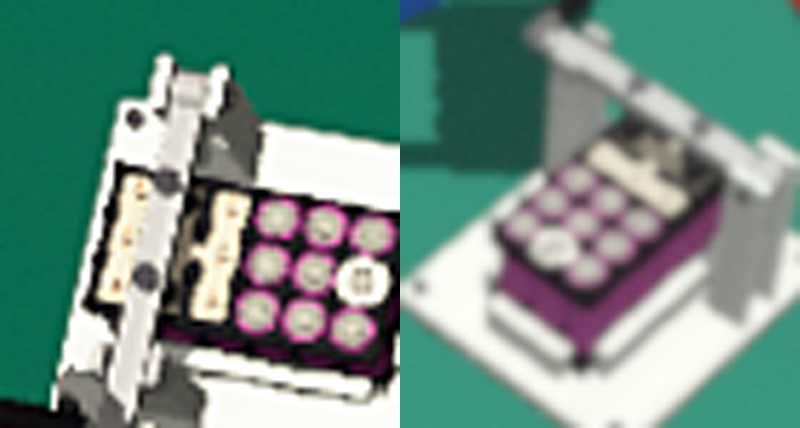

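The bar lies in the fork, with no gap visible in either view. Next, the tester.

{"api": "jog_arm", "payload": {
  "targets": [
    [[0,0,0],[0,0,10.4]],
    [[0,0,0],[0,0,10.4]],
    [[0,0,0],[0,0,10.4]],
    [[0,0,0],[0,0,10.4]],
    [[0,0,0],[0,0,10.4]],
    [[0,0,0],[0,0,10.4]],
    [[0,0,0],[0,0,10.4]],
    [[0,0,0],[0,0,10.1]],
    [[0,0.05,0],[0,0,0]],
    [[0,0.05,0],[0,0,0]],
    [[0,0.05,0],[0,0,0]],
    [[0,0.05,0],[0,0,0]]
  ],
  "hand": 0.07
}}

```text
t: 9.1
eef_pos: [0.4238, 0.0863, 0.3547]
ee_rot: [0.999, -0.032, -0.001, 0.0]
contact_force: [0.7, -0.2, 0.6]
grip_width: 0.0698
grip_force: 0.0
```

{"api": "jog_arm", "payload": {
  "targets": [
    [[0,0.05,0],[0,0,0]],
    [[0,0.05,0],[0,0,0]],
    [[0,0.05,0],[0,0,0]],
    [[0,0.05,0],[0,0,0]],
    [[0,0.038,0],[0,0,0]],
    [[0.007,0,0],[0,10,0]],
    [[0,0,0],[0,10,0]],
    [[0,0,0.045],[0,0,0]],
    [[0,0,0.045],[0,0,0]],
    [[0,0,0],[0,0,0]]
  ]
}}

```text
t: 10.35
eef_pos: [0.4448, -0.1512, 0.2675]
ee_rot: [0.985, -0.032, 0.17, 0.004]
contact_force: [0.0, 0.8, 0.2]
grip_width: 0.0702
grip_force: 0.0
```

Run:
```python
from h import *
st();C=calibration("wrist")
cv2.imwrite("pics/w2.png",cv2.resize(capture("wrist")[:,:,::-1],(800,600),interpolation=cv2.INTER_CUBIC))
ya=np.radians(-3.7);X=np.array([np.cos(ya),np.sin(ya),0]);Y=np.array([-X[1],X[0],0])
o=np.array([.5028,-.1544,0]);ax=np.array([0,0,1])*np.cos(np.radians(20))-X*np.sin(np.radians(20))
rim=o+.012*X+[0,0,.096];g=rim+.045*ax
tcp=g-.019*ax
go(tcp,-ax,-Y)
print("blunt",proj(C,rim+.08*ax)/.7,"rim",proj(C,rim)/.7)
```

```text
t 10.35 [ 0.4448 -0.1512  0.2675] [ 0.9849 -0.0321  0.1703  0.0043] [0.02 0.77 0.23] 0.07021584210470916 0.0
shift mm [  6.2  -0.7 160.7] turn [-0.08  0.22 -0.03]
shift in final axes [  5.5  -0.9 160.7]
blunt [406.46426819 278.40073424] rim [405.82035715 242.81409594]
```

View pics/w2.png

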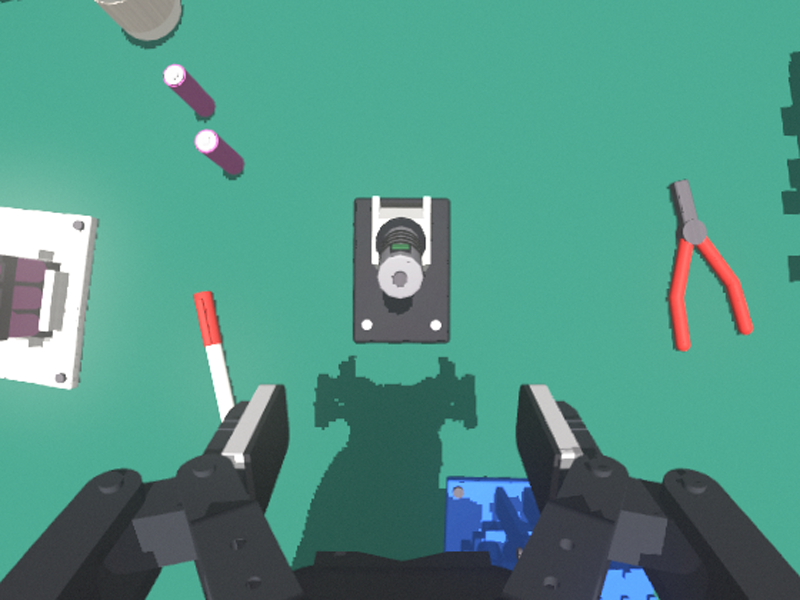

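{"api": "jog_arm", "payload": {
  "targets": [
    [[0.006,-0.002,0.03],[0,0,0]],
    [[0,0,0.04],[0,0,0]],
    [[0,0,0.04],[0,0,0]],
    [[0,0,0.03],[0,0,0]],
    [[0,0,0.02],[0,0,0]],
    [[0,0,0],[0,0,0]]
  ]
}}

```text
t: 11.15
eef_pos: [0.5075, -0.1541, 0.1228]
ee_rot: [0.984, -0.032, 0.173, 0.005]
contact_force: [-0.2, 0.2, -0.5]
grip_width: 0.07
grip_force: 0.0
```

{"api": "jog_arm", "payload": {
  "targets": [
    [[0,0,0],[0,0,0]],
    [[0,0,0],[0,0,0]],
    [[0,0,0],[0,0,0]],
    [[0,0,0],[0,0,0]],
    [[0,0,0],[0,0,0]],
    [[0,0,0],[0,0,0]]
  ],
  "hand": 0.0,
  "newtons": 40
}}

```text
t: 11.9
eef_pos: [0.5076, -0.1543, 0.1239]
ee_rot: [0.984, -0.032, 0.174, 0.006]
contact_force: [-3.3, 1.0, 9.0]
grip_width: 0.0231
grip_force: 38.6
```

{"api": "jog_arm", "payload": {
  "targets": [
    [[0,0,-0.015],[0,0,0]],
    [[0,0,-0.03],[0,0,0]],
    [[0,0,-0.03],[0,0,0]],
    [[0,0,-0.03],[0,0,0]],
    [[0,0,-0.03],[0,0,0]],
    [[0,0,-0.02],[0,0,0]],
    [[0,0,0],[0,0,0]],
    [[0,0,0],[0,0,0]],
    [[0,0,-0.05],[0,-10,0]],
    [[0,0,-0.04],[0,-10,0]],
    [[0,0,0],[0,0,0]]
  ]
}}

```text
t: 13.28
eef_pos: [0.4342, -0.1493, 0.3518]
ee_rot: [0.999, -0.031, 0.008, -0.0]
contact_force: [0.4, 0.0, -1.7]
grip_width: 0.0228
grip_force: 39.4
```

Run:
```python
from h import *
st()
go([.5018,.156,.26],y=[-.0645,-.998,0])
im=np.hstack([cv2.resize(capture(n)[v:v+h,u:u+w,::-1],(400,600),interpolation=cv2.INTER_CUBIC) for n,u,v,w,h in(("scene",180,160,120,180),("wrist",210,160,120,180))])
cv2.imwrite("pics/t1.png",im)
```

```text
t 13.275 [ 0.4342 -0.1493  0.3518] [ 9.995e-01 -3.110e-02  7.900e-03 -2.000e-04] [ 0.44  0.   -1.73] 0.02284803400233298 39.43889021873474
shift mm [  47.  -308.8   92.8] turn [-0.05 -0.91  0.13]
shift in final axes [  47.7 -309.    91.8]
```

View pics/t1.png

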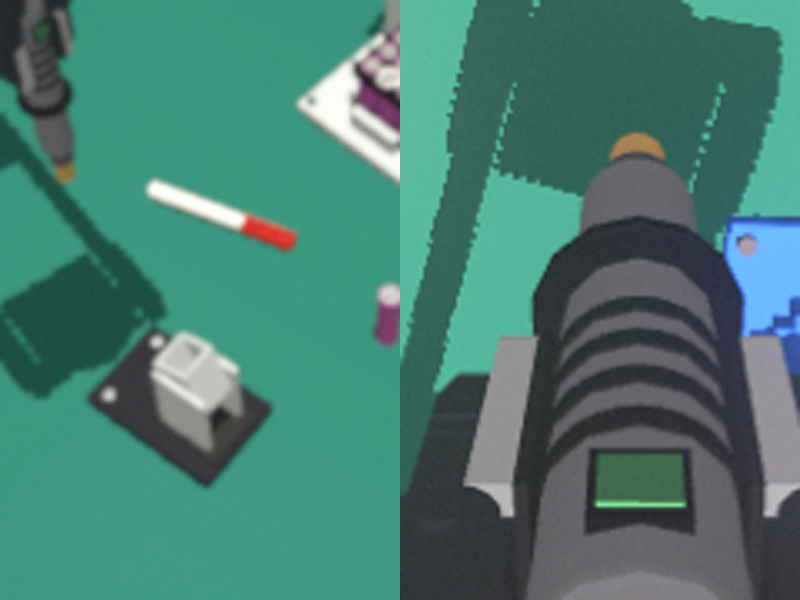

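{"api": "jog_arm", "payload": {
  "targets": [
    [[0.008,-0.05,0],[0,-0.9,0]],
    [[0.008,-0.052,0],[0,0,0]],
    [[0.008,-0.052,0],[0,0,0]],
    [[0.008,-0.052,0],[0,0,0]],
    [[0.008,-0.052,0],[0,0,0]],
    [[0.008,-0.051,0],[0,0,0]],
    [[0,0,0.045],[0,0,0]],
    [[0,0,0.045],[0,0,0]],
    [[0,0,0.035],[0,0,0]],
    [[0,0,0.02],[0,0,0]],
    [[0,0,0],[0,0,0]],
    [[0,0,0],[0,0,0]]
  ]
}}

```text
t: 14.88
eef_pos: [0.4988, 0.1565, 0.2058]
ee_rot: [0.999, -0.032, -0.0, -0.001]
contact_force: [0.3, -0.7, -0.2]
grip_width: 0.023
grip_force: 39.7
```

Run:
```python
from h import *
st()
im=np.hstack([cv2.resize(capture(n)[v:v+h,u:u+w,::-1],(400,600),interpolation=cv2.INTER_CUBIC) for n,u,v,w,h in(("scene",255,115,80,120),("wrist",240,130,80,120))])
cv2.imwrite("pics/t2.png",im)
M=R.from_quat(observe()["ee_rot"]);p=observe()["eef_pos"]
tip=p+M.apply([0,0,.1067]);print("tip est",tip)
S=calibration("scene");W=calibration("wrist")
for P in(tip,[.5018,.156,.078]):
    print((proj(S,P)-[255,115]+.5)*5-.5,(proj(W,P)-[240,130]+.5)*5-.5+[400,0])
```

```text
t 14.875 [0.4988 0.1565 0.2058] [ 9.995e-01 -3.180e-02 -1.000e-04 -1.000e-03] [ 0.31 -0.67 -0.16] 0.023037142365598198 39.70682680606842
tip est [0.49960044 0.15702431 0.0998201 ]
[210.12036777 311.47205673] [626.39407587 375.82345962]
[210.91986402 340.0743162 ] [631.21281273 319.32734925]
```

View pics/t2.png

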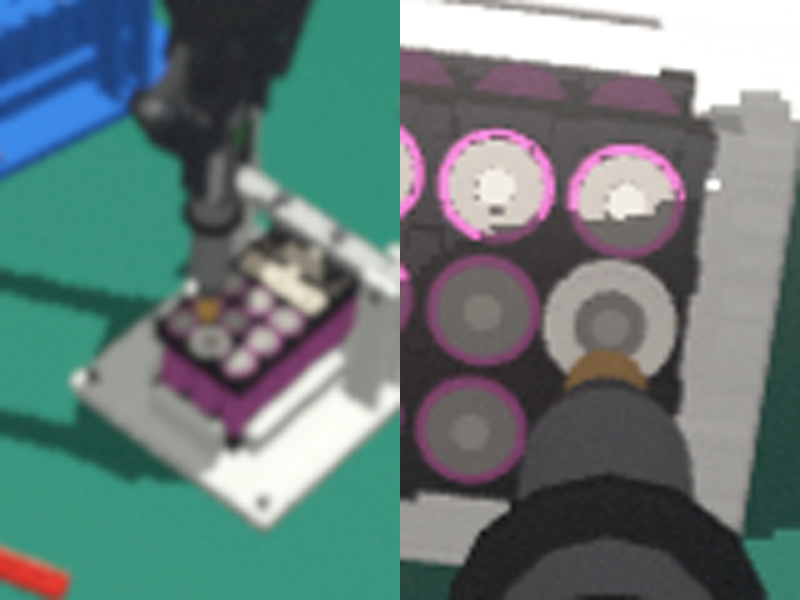

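{"api": "jog_arm", "payload": {
  "targets": [
    [[0.0028,0.0013,0],[0,0,0]],
    [[0,0,0.008],[0,0,0]],
    [[0,0,0.008],[0,0,0]],
    [[0,0,0],[0,0,0]],
    [[0,0,0],[0,0,0]]
  ]
}}

```text
t: 15.6
eef_pos: [0.5017, 0.1553, 0.1896]
ee_rot: [0.999, -0.032, -0.0, -0.001]
contact_force: [-0.5, -0.3, -0.3]
grip_width: 0.0227
grip_force: 39.7
```

Run:
```python
from h import *
f=[]
for i in range(8):
    im=capture("wrist"); f.append(observe()["contact_force"])
print(np.mean(f,0).round(2),np.std(f,0).round(2));st()
b=capture("scene")
im=np.hstack([cv2.resize(n[v:v+h,u:u+w,::-1],(400,600),interpolation=cv2.INTER_CUBIC) for n,u,v,w,h in((b,255,115,80,120),(im,240,130,80,120))])
cv2.imwrite("pics/t3.png",im)
p=observe()["eef_pos"];M=R.from_quat(observe()["ee_rot"]);tip=p+M.apply([0,0,.1067]);print("tip est",tip)
S=calibration("scene");W=calibration("wrist")
for P in(tip,[.5018,.156,.078]):
    print((proj(S,P)-[255,115]+.5)*5-.5,(proj(W,P)-[240,130]+.5)*5-.5+[400,0])
```

```text
[-0.2  -0.15 -1.06] [0.45 0.39 0.36]
t 16.0 [0.5018 0.1553 0.1898] [ 9.995e-01 -3.170e-02 -2.000e-04 -9.000e-04] [-0.04  0.53 -1.37] 0.022968047170287543 39.719027280807495
tip est [0.50175814 0.15549735 0.08309608]
[210.77716027 334.69102606] [626.29356436 375.9404414 ]
[210.91986402 340.0743162 ] [622.691522   365.23967157]
```

View pics/t3.png

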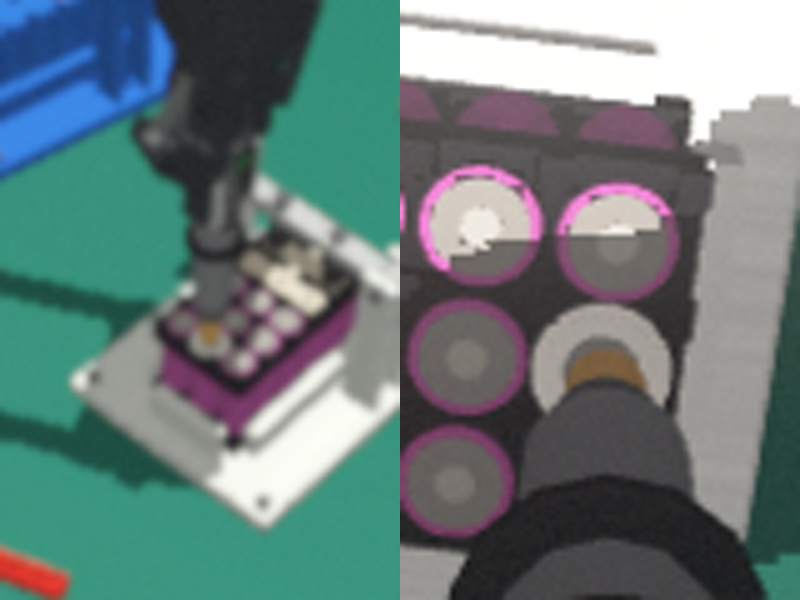

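{"api": "jog_arm", "payload": {
  "targets": [
    [[0.0003,-0.0004,0.0015],[0,0,0]],
    [[0,0,0.0015],[0,0,0]],
    [[0,0,0.0015],[0,0,0]],
    [[0,0,0.0015],[0,0,0]],
    [[0,0,0.0015],[0,0,0]],
    [[0,0,0.0015],[0,0,0]],
    [[0,0,0],[0,0,0]],
    [[0,0,0],[0,0,0]]
  ]
}}

```text
t: 17.05
eef_pos: [0.5021, 0.1557, 0.1808]
ee_rot: [0.999, -0.032, -0.0, -0.001]
contact_force: [-0.9, -0.3, 2.3]
grip_width: 0.0231
grip_force: 40.0
```

```bash
cat >> h.py <<'E'
def force(n=8):
    f=[]
    for i in range(n):
        im=capture("wrist"); f.append(observe()["contact_force"])
    print(np.mean(f,0).round(2),np.std(f,0).round(2));st();return im
E
python3 - <<'E'
from h import *
force()
E
```

```text
[-0.07 -0.23  1.73] [0.41 0.52 0.52]
t 17.45 [0.5021 0.1557 0.1807] [ 9.995e-01 -3.170e-02 -3.000e-04 -9.000e-04] [0.07 0.42 0.64] 0.02293249854356634 39.971932768821716
```

Run:
```python
from h import *
im=force();b=capture("scene")
im=np.hstack([cv2.resize(n[v:v+h,u:u+w,::-1],(400,600),interpolation=cv2.INTER_CUBIC) for n,u,v,w,h in((b,255,115,80,120),(im,240,130,80,120))])
cv2.imwrite("pics/t4.png",im)
```

```text
[-0.13  0.02  1.64] [0.35 0.49 0.39]
t 17.85 [0.5021 0.1557 0.1807] [ 9.995e-01 -3.160e-02 -2.000e-04 -9.000e-04] [-0.63  0.05  1.31] 0.02298106126662988 39.972930550575256
```

View pics/t4.png

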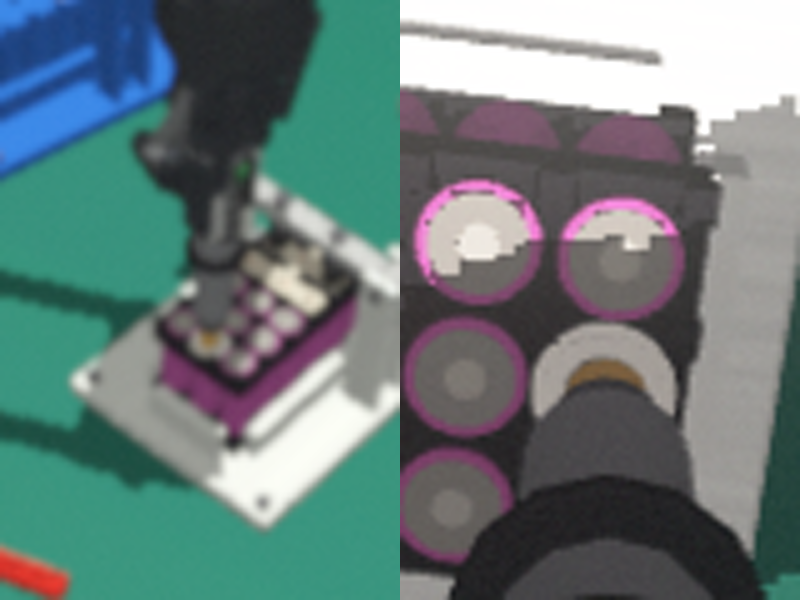

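In the wrist view the tip, from x = 566 to 645, is centred in the white ring, from 532 to 677. It is partly pushed in, at about 2.7 N over the unloaded reading. The bar is still down in the scene view, so I hand the job in.

```bash
python3 -c "
from bench import *
print(close_job())"
```

```text
the job is handed in; nothing more can be done
None
```

I handed the job in with the bar down in its catch and the tester held upright, its tip centred on the white-ringed cell at about 2.7 N and pushed in roughly 5 mm by my estimate; no verdict came back.

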